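Snap the cover plate onto a DC fuse box

TASK

Fit the loose grey cover plate onto the open black fuse box: lay it in the opening between the corner guides without dropping it, and press it down until both end clips have snapped over its ends and it sits flush and level on the ledge all round. Let go of it, and leave the other things on the bench where they are.

Things in the scene. Friction and masses are not known exactly. Their poses are not given: they have to be found in the camera images.
- cover_center (a point): Centre of the loose cover: flat grey plastic plate 176 mm long (y), 92 mm wide (x), 5 mm thick, with an upright grip bar on the middle of its top, 80 mm long (y), 16 mm wide (x), 24 mm high. Overall height 29 mm; this point is half-way up, 14.5 mm above the underside. z points up out of the top. It starts flat on the bench, bar up. About 75 g. Either end of it may go to either end of the box.
- fuse_box: Open black fuse box, 194 mm long (y), 104 mm wide (x), fixed on a plywood board 250 x 150 x 12 mm that does not move; origin under the board's centre. Four guide lugs, 18 mm long, stand on the long sides at y = +-58 mm, 20 mm higher than the ledge; above 7 mm their inner faces slope outwards and lead in a cover that is up to about 4 mm off.
- seat (a point): Centre of the box's opening at the height of the ledge that carries the cover, 70 mm above the bench; x, y along the box's. The opening inside the rim is 180 mm (y) by 97 mm (x). The rim is 5 mm higher than the ledge, so the seated plate is flush with it; cover_center is then 14.5 mm above this point.
- clip_a_nose (a point): Nose of the grey spring clip at the box's +y end, 30 mm wide (x), top 22 mm above the ledge. The nose slopes down inwards and overlaps the seated cover's end by 4 mm. A cover laid in rests on both noses about 14 mm too high and does not sink by its own weight. Pressing bends the clips outwards (about 5 N each, 10 N at the cover's middle); they snap back over the plate once it is on the ledge.
- clip_b_nose (a point): The like clip's nose at the box's -y end.
- shunt: Bystander: loose current shunt, 46 mm (x) by 120 mm (y), 32 mm high, brass ends and a blue middle; origin under its centre.
- screwdriver_grip (a point): Bystander: the handle of a loose screwdriver 200 mm long, lying along its own x axis.
- spare_box: Bystander: loose small box with a clear lid holding a spare fuse, 64 mm (x) by 90 mm (y), 42 mm high; origin under its centre.
Not all that is in view belongs to the job. Of the things that look like the part that bears cover_center, take the one that is farthest to the robot's right at the start.

How it is judged (in metres and radians):
At the end, for the whole second after the job is handed in: The cover lies on the ledge of the fuse box within 2.5 mm of full depth, level within 0.025 rad (1.4 degrees), centred within 5 mm and along the box within 0.05 rad (both clips are then over its ends), and is at rest (z of cover_center in the frame of seat between 0.012 and 0.017 m and angle between cover_center's own z axis and vertical below 0.025 rad and horizontal distance between cover_center and seat below 0.005 m and angle between the y axis of cover_center and the y axis of seat, either way round below 0.05 rad and linear speed of cover below 0.01 m/s); the robot touches nothing.
It fails at once if a bystander (shunt, screwdriver or spare fuse box) is moved by more than 30 mm (distance of any of shunt, screwdriver_grip, spare_box from where it was at the start of the episode above 0.03 m).
It fails at once if the cover is dropped (it falls freely at over 0.7 m/s, as from 25 mm or more) (linear speed of cover above 0.7 m/s and contact force between the fingers and cover below 0.05 N).
It also fails if it takes over 45 s, if anything falls off the work surface, if the arm or the gripper's body presses on something with over 40 N, if the wrist force passes 120 N, or if a joint passes its speed limit or range.

ROBOT

A 7-joint arm with a two-finger parallel gripper is mounted at the origin on the work surface. World frame = base frame: x ahead of the robot, y to its left, z up, the work surface at z = 0. Lengths are in mm, angles in rad, forces in N, time in s.
With the tool pointing down it reaches from about 400 to 875 mm from the base axis. Payload 6.5 kg.
Tool frame: the origin (TCP) lies at the very end of the fingers, on their centre line; the grasp point (between the pads) lies 19 mm behind it; z points along the fingers, x is the direction in which the jaws open and shut, and the axes are right-handed (so a half turn about z gives the same grasp; the last joint's range is limited). The gripper opens to 85 mm and grips with 20 to 120 N. Pads are 22 mm wide; open, the fingers measure 114 mm over their backs; the gripper's body (76 mm by 85 mm) begins 54 mm behind the grasp point. The pads swing forward as they close: fully open they stand 13 mm farther back than shut.
Start: joints at [1.133, 0.536, -0.004, 1.538, 0.003, 1.067, -0.071], TCP at [236.136, -605.582, 231.29] pointing down, gripper open.
Joint ranges: [-2.7, 2.7], [-0.37, 2.16], [-1.27, 1.26], [0.24, 2.4], [-1.31, 4.45], [0.19, 1.91], [-2.76, 2.76]. Speed limits (rad/s): [2.39, 2.39, 3.14, 3.14, 3.14, 3.14, 3.14].

INTERFACE

Orientations are given as a rotation vector (axis times angle).
In Python, from rig import ctrl gives the robot as it stands.
- The arm moves only by the shell command python3 -m inch 'ROWS' [OPENING] [FORCE]. ROWS is JSON, a list of rows, each a list of 6 numbers: the shift along the tool's x, y, z in cm, then the turn, a rotation vector about the tool's x, y, z in degrees. In form: [[tx, ty, tz, rx, ry, rz], ...]. A call has exactly 5 rows; each row shifts and turns the pose as measured when the row begins, along the tool's axes as they then stand; what a row does not reach is not made up. A row lasts 1/8 s, in which the tool goes at most 62.5 mm and 10.7 degrees, less where a joint would pass 70% of its speed; a pose out of reach is approached as far as the arm can. A call with a gripper value outside its range is refused whole. OPENING is the opening, from 0 (shut) to 1 (fully open), set as the call begins (- or left out, the last holds). The fingers move at their own pace and stop on an object; FORCE is the grip in N (left out, the last holds). Time passes only in rows, so rows that do not move let the fingers close, or fill a call up. It gives the time, the measured TCP pose, the force and the opening at its end, in the units of the state.
- ctrl.read_state(): the state, without advancing time (a new reading comes with each control period).
- ctrl.camera(name): name is "scene" or "top" or "wrist"; returns (picture, depth): 400x640x3 uint8, red, green, blue; 400x640 float32, mm along the optical axis (not along the pixel's ray), 0 where there is no reading.
- ctrl.camera_info(name): a dict with "intrinsics" (3x3 intrinsics, pixels), "pose" (4x4, takes a point from camera to world coordinates). Camera axes: x right, y down, z forward; pixel columns grow to the right and rows downward; lengths in mm; the calibration is good to about 2 mm. The wrist camera is an equidistant fisheye: a pixel r from the principal point sees the ray r / f radians off the axis. A picture is of the moment at which its call begins: read the wrist's pose just before it. camera_info takes no time and is no camera call; for the wrist camera it gives the pose at the moment of the call.
- ctrl.finish_job(): hands the job in, once; it reports no verdict.
The state is a dict: "clock": time; "qpos": joint angles; "qd": joint speeds; "effort": joint torques, N m; "tool_pos": TCP position; "orientation": TCP orientation; "ft_force": force on the tool from outside, world axes, zero at the start; "torque": the same for the moment, N m; "gripper_width": opening from 0.0 (shut) to 1.0 (fully open).
Only numpy, scipy, OpenCV 4.12 (cv2) and the standard library are available. Lean on these libraries where they do the work, as an engineer would, in place of code of your own. Each camera call takes 0.05 s, during which the arm holds its last target. There are 200 camera calls.

## Working session

There is one attempt and no reset: what is moved stays moved. The work goes in short steps, Python scripts to look and compute and a shell command to move; the robot and the scene stay as the last step left them, time stands still between calls to the robot, and variables do not carry over. Pictures are saved under pics/ and viewed, about 8 in all and at most 12, crops included, and the job is handed in when it is done.

```bash
ls; mkdir -p pics
python3 - <<'E'
from rig import ctrl
import cv2,numpy as np
s=ctrl.read_state();print({k:np.round(v,3).tolist() for k,v in s.items()})
for n in ("top","scene"):
    i=ctrl.camera_info(n);p,d=ctrl.camera(n)
    np.savez(f"pics/{n}.npz",p=p,d=d,K=i["intrinsics"],T=i["pose"])
    cv2.imwrite(f"pics/{n}0.png",p[:,:,::-1]);print(n,np.round(i["intrinsics"],1).tolist(),np.round(i["pose"],3).tolist())
E
```

```text
pics
{'clock': 0.0, 'qpos': [1.133, 0.537, -0.004, 1.539, 0.003, 1.067, -0.071], 'qd': [0.001, 0.0, -0.001, 0.0, 0.002, -0.0, -0.001], 'effort': [-0.0, -58.341, 1.049, -25.911, 0.012, 0.009, -0.0], 'tool_pos': [235.872, -604.98, 230.379], 'orientation': [-2.593, 1.772, 0.003], 'ft_force': [-0.367, 0.274, 0.134], 'torque': [-0.0, -0.041, -0.048], 'gripper_width': 0.999}
top [[397.5, 0.0, 326.6], [0.0, 397.5, 199.1], [0.0, 0.0, 1.0]] [[0.029, -0.994, 0.106, 443.217], [-1.0, -0.028, 0.012, 77.214], [-0.009, -0.106, -0.994, 1320.452], [0.0, 0.0, 0.0, 1.0]]
scene [[380.3, 0.0, 320.9], [0.0, 380.3, 200.1], [0.0, 0.0, 1.0]] [[0.443, 0.69, -0.573, 1422.479], [0.897, -0.335, 0.289, -360.799], [0.007, -0.642, -0.767, 1201.051], [0.0, 0.0, 0.0, 1.0]]
```

View pics/top0.png

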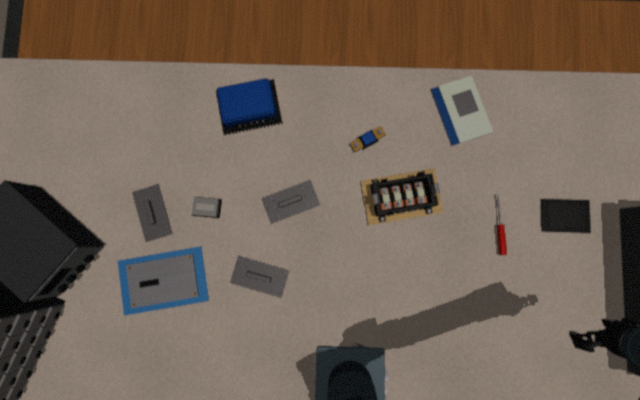

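View pics/scene0.png

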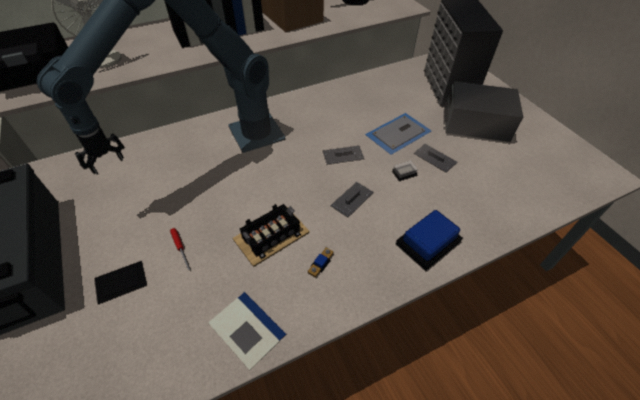

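The top view shows three grey plates with bars, at (153,212), (260,276) and (290,201). There is also a blue-framed panel at (163,282). The plate at (290,201) is farthest to the robot's right (image right = -y). The fuse box is at (402,196). I'll enlarge and measure.

```bash
cat > h.py <<'E'
import numpy as np,cv2
from rig import ctrl
def cast(K,T,uv,z):
    uv=np.atleast_2d(np.asarray(uv,float));r=np.c_[(uv-[K[0,2],K[1,2]])/[K[0,0],K[1,1]],np.ones(len(uv))]@T[:3,:3].T
    return T[:3,3]+r*((z-T[2,3])/r[:,2:])
def cloud(K,T,d):
    v,u=np.mgrid[:d.shape[0],:d.shape[1]]
    P=np.stack([(u-K[0,2])/K[0,0]*d,(v-K[1,2])/K[1,1]*d,d],-1)
    return P@T[:3,:3].T+T[:3,3]
E
python3 - <<'E'
from h import *
f=np.load("pics/top.npz");p,d,K,T=[f[k] for k in("p","d","K","T")]
W=cloud(K,T,d)
c=p[150:310,220:450];cv2.imwrite("pics/crop.png",cv2.resize(c[:,:,::-1],None,fx=3.4,fy=3.4,interpolation=cv2.INTER_CUBIC))
hsv=cv2.cvtColor(p,cv2.COLOR_RGB2HSV)
for n,(u,v) in dict(R=(290,201),M=(260,276),L=(153,212)).items():
    g=p.max(2)
    bg=np.median(g[v-40:v+40,u-40:u+40])
    m=np.zeros_like(g);m[v-34:v+34,u-34:u+34]=((g<bg*0.8))[v-34:v+34,u-34:u+34]
    k,l,s,ce=cv2.connectedComponentsWithStats(m);i=1+np.argmax(s[1:,4])
    cs,_=cv2.findContours((l==i).astype(np.uint8),0,2);ct=max(cs,key=cv2.contourArea)[:,0]
    q=cast(K,T,ct,3)[:,:2].astype(np.float32)
    print(n,bg,cv2.minAreaRect(q),cast(K,T,ce[i],3).round(), "zmax",np.percentile(W[l==i][:,2],[5,50,95,100]).round(1))
# fuse box board: wood colour; box dark
u0,u1,v0,v1=350,452,155,235
z=W[v0:v1,u0:u1,2]; 
for lo,hi in((7,25),(60,100)):
    m=((z>lo)&(z<hi)).astype(np.uint8); 
    pts=W[v0:v1,u0:u1][m>0]
    print(lo,hi,len(pts),cv2.minAreaRect(pts[:,:2].astype(np.float32)),np.percentile(pts[:,2],[5,50,95]))
b=(hsv[...,1]>80)&(hsv[...,0]<30)&(p.max(2)>60);m=np.zeros_like(b);m[160:230,352:450]=b[160:230,352:450]
k,l,s,ce=cv2.connectedComponentsWithStats(m.astype(np.uint8));i=1+np.argmax(s[1:,4])
vv,uu=np.where(l==i);print("board",cv2.minAreaRect(cast(K,T,np.c_[uu,vv],12)[:,:2].astype(np.float32)))
i=ctrl.camera_info("wrist");print(i["intrinsics"],np.round(i["pose"],3),ctrl.read_state()["tool_pos"])
E
```

```text
R 136.0 ((572.3692626953125, 214.9539794921875), (92.377197265625, 176.60006713867188), 22.675743103027344) [[572. 215.   3.]] zmax [6.0000e-01 5.3000e+00 2.8100e+01 1.3205e+03]
M 137.0 ((323.1661071777344, 306.5367736816406), (176.31216430664062, 92.7039566040039), 76.03690338134766) [[323. 306.   3.]] zmax [5.0000e-01 5.4000e+00 2.7700e+01 1.3205e+03]
L 136.0 ((522.0528564453125, 675.4215698242188), (178.4112548828125, 94.84789276123047), 19.579307556152344) [[522. 675.   3.]] zmax [9.0000e-01 5.8000e+00 2.8900e+01 1.3205e+03]
7 25 1387 ((621.0045166015625, -134.49185180664062), (223.0391845703125, 295.3355712890625), 5.5355544090271) [ 7.94388641 12.43404377 20.61291445]
60 100 887 ((597.970703125, -153.330078125), (115.82171630859375, 207.69175720214844), 11.42369270324707) [64.50665926 71.9378689  90.9724243 ]
board ((597.9834594726562, -153.05401611328125), (149.47052001953125, 252.51133728027344), 10.592977523803711)
[[309.70691629   0.         318.21812546]
 [  0.         309.70691629 203.0819516 ]
 [  0.           0.           1.        ]] [[ 3.65000e-01 -8.94000e-01 -2.61000e-01  3.02400e+02]
 [-9.31000e-01 -3.50000e-01 -1.01000e-01 -5.79590e+02]
 [-1.00000e-03  2.80000e-01 -9.60000e-01  3.73514e+02]
 [ 0.00000e+00  0.00000e+00  0.00000e+00  1.00000e+00]] [ 235.89299131 -605.07347919  230.49603522]
```

View pics/crop.png

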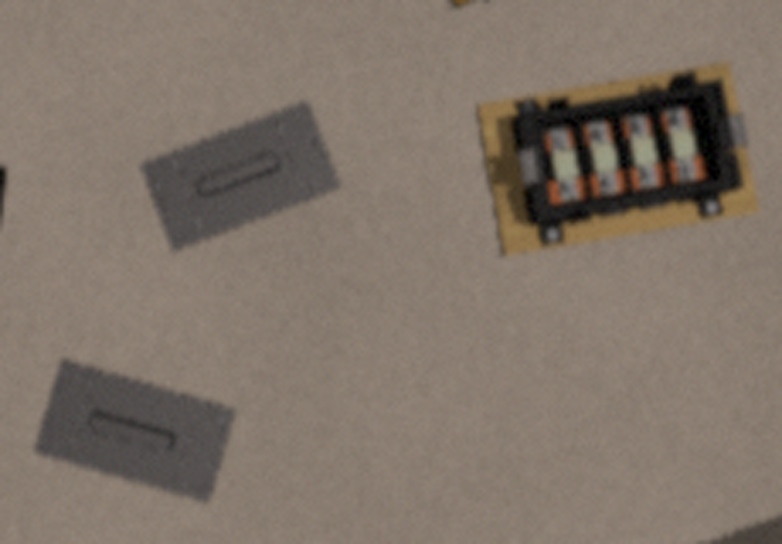

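The crop confirms the right-hand plate: grey with a raised bar, 92x177 mm by measurement, bar top about 28 mm high. It is centred at (572,215), x axis at 22.7°. The box is centred at (598,-153), x axis about 11°.

```bash
cat > plan.py <<'E'
import sys,json
from h import *
from scipy.spatial.transform import Rotation as Rn
def Rdown(a):
    a=np.radians(a);return np.array([[np.cos(a),np.sin(a),0],[np.sin(a),-np.cos(a),0],[0,0,-1.]])
def plan(x,y,z,a,n):
    s=ctrl.read_state();p=np.array(s["tool_pos"]);R=Rn.from_rotvec(s["orientation"]).as_matrix();G=Rdown(a)
    w=Rn.from_matrix(R.T@G).as_rotvec();d=(np.array([x,y,z])-p)/n
    print("t",round(s["clock"],2),"p",p.round(1),"R x-yaw",round(np.degrees(np.arctan2(R[1,0],R[0,0])),1),"f",np.round(s["ft_force"],1),"w",round(s["gripper_width"],3),"q",np.round(s["qpos"],2))
    for k in range(n):
        Rk=R@Rn.from_rotvec(w*k/n).as_matrix()
        print((Rk.T@d/10).round(2).tolist()+np.degrees(w/n).round(1).tolist())
if __name__=="__main__": plan(*map(float,sys.argv[1:5]),int(sys.argv[5]))
E
python3 plan.py 572 215 200 22.7 15
```

```text
t 0.1 p [ 235.9 -605.1  230.5] R x-yaw -68.7 f [-0.3  0.5  0.8] w 0.998 q [ 1.13  0.54 -0.    1.54  0.    1.07 -0.07]
[-4.28, -4.07, 0.21, -0.0, 0.0, -6.1]
[-3.82, -4.51, 0.21, -0.0, 0.0, -6.1]
[-3.32, -4.89, 0.21, -0.0, 0.0, -6.1]
[-2.79, -5.21, 0.21, -0.0, 0.0, -6.1]
[-2.22, -5.48, 0.21, -0.0, 0.0, -6.1]
[-1.62, -5.68, 0.21, -0.0, 0.0, -6.1]
[-1.01, -5.82, 0.21, -0.0, 0.0, -6.1]
[-0.39, -5.9, 0.21, -0.0, 0.0, -6.1]
[0.24, -5.9, 0.2, -0.0, 0.0, -6.1]
[0.87, -5.84, 0.2, -0.0, 0.0, -6.1]
[1.48, -5.72, 0.2, -0.0, 0.0, -6.1]
[2.08, -5.53, 0.2, -0.0, 0.0, -6.1]
[2.66, -5.28, 0.2, -0.0, 0.0, -6.1]
[3.2, -4.97, 0.2, -0.0, 0.0, -6.1]
[3.71, -4.6, 0.2, -0.0, 0.0, -6.1]
```

```bash
python3 -m inch '[[-4.3,-4.1,0.2,0,0,-6],[-3.8,-4.5,0.2,0,0,-6],[-3.3,-4.9,0.2,0,0,-6],[-2.8,-5.2,0.2,0,0,-6],[-2.2,-5.5,0.2,0,0,-6]]' 1 40 
python3 plan.py 572 215 200 22.7 10
```

```text
clock: 0.72
tool_pos: [347.9, -327.3, 218.2]
orientation: [2.968, -1.028, -0.005]
ft_force: [0.2, 0.6, 0.0]
gripper_width: 1.0
t 0.72 p [ 347.9 -327.3  218.2] R x-yaw -38.2 f [0.2 0.6 0. ] w 1.0 q [ 0.85  0.27 -0.22  1.98  0.08  0.9  -0.08]
[-1.59, -5.65, 0.18, 0.0, 0.0, -6.1]
[-0.99, -5.78, 0.18, 0.0, 0.0, -6.1]
[-0.37, -5.86, 0.18, 0.0, 0.0, -6.1]
[0.26, -5.86, 0.18, 0.0, 0.0, -6.1]
[0.88, -5.8, 0.18, 0.0, 0.0, -6.1]
[1.49, -5.68, 0.18, 0.0, 0.0, -6.1]
[2.08, -5.49, 0.18, 0.0, 0.0, -6.1]
[2.65, -5.23, 0.18, 0.0, 0.0, -6.1]
[3.19, -4.92, 0.18, 0.0, 0.0, -6.1]
[3.7, -4.56, 0.18, 0.0, 0.0, -6.1]
```

```bash
python3 -m inch '[[-1.6,-5.7,0.2,0,0,-6.1],[-1,-5.8,0.2,0,0,-6.1],[-0.4,-5.9,0.2,0,0,-6.1],[0.3,-5.9,0.2,0,0,-6.1],[0.9,-5.8,0.2,0,0,-6.1]]' && python3 -m inch '[[1.5,-5.7,0.2,0,0,-6.1],[2.1,-5.5,0.2,0,0,-6.1],[2.6,-5.2,0.2,0,0,-6.1],[3.2,-4.9,0.2,0,0,-6.1],[3.7,-4.6,0.2,0,0,-6.1]]'
cat > look.py <<'E'
import sys
from h import *
i=ctrl.camera_info("wrist");p,d=ctrl.camera("wrist");n=sys.argv[1]
np.savez(f"pics/{n}.npz",p=p,d=d,K=i["intrinsics"],T=i["pose"]);cv2.imwrite(f"pics/{n}.png",p[:,:,::-1])
print(np.round(i["pose"],3).tolist())
E
python3 look.py w1; python3 plan.py 572 215 60 22.7 1
```

```text
clock: 1.35
tool_pos: [460.5, -45.0, 207.6]
orientation: [3.135, -0.185, -0.003]
ft_force: [1.1, -1.8, 0.6]
gripper_width: 0.996
clock: 1.98
tool_pos: [567.8, 236.6, 195.5]
orientation: [3.067, 0.67, -0.006]
ft_force: [1.4, -0.1, -0.2]
gripper_width: 0.997
[[0.909, 0.402, 0.114, 538.946], [0.418, -0.871, -0.257, 301.367], [-0.004, 0.281, -0.96, 338.404], [0.0, 0.0, 0.0, 1.0]]
t 2.02 p [567.8 246.5 195.6] R x-yaw 25.3 f [1.2 6.9 1.8] w 0.997 q [-0.05  0.6  -0.62  1.63  0.39  1.04 -0.34]
[-0.98, 3.11, 13.55, -0.3, -0.0, 2.6]
```

View pics/w1.png

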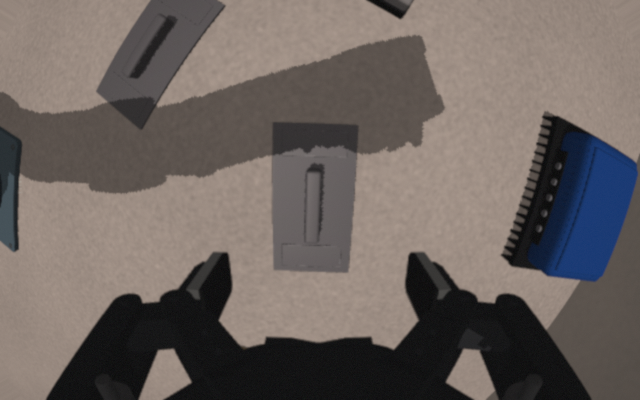

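Wrist view: the plate's corners are near (273,123), (358,126), (349,272) and (274,270), and its bar spans (303-323, 163-242), between the open fingers. The arm was still moving, so I'll settle lower and measure again.

```bash
python3 -m inch '[[-0.5,1.6,2.5,0,0,1.3],[-0.5,1.5,2.5,0,0,1.3],[0,0,1.2,0,0,0],[0,0,1.2,0,0,0],[0,0,0,0,0,0]]'
cat >> h.py <<'E'
def fray(K,T,uv,z):
    o=cv2.fisheye.undistortPoints(np.asarray(uv,float).reshape(-1,1,2),K,np.zeros(4)).reshape(-1,2)
    r=np.c_[o,np.ones(len(o))]@T[:3,:3].T
    return T[:3,3]+r*((z-T[2,3])/r[:,2:])
E
python3 look.py w2; python3 plan.py 572 215 60 22.7 1
python3 - <<'E'
from h import *
f=np.load("pics/w1.npz")
print(fray(f["K"],f["T"],[(273,123),(358,126),(349,272),(274,270)],5).round(1)); b=fray(f["K"],f["T"],[(306,164),(324,164),(319,242),(305,242)],29);print(b.round(1),b.mean(0))
E
```

```text
clock: 2.65
tool_pos: [570.7, 219.1, 118.3]
orientation: [-3.07, -0.625, 0.003]
ft_force: [0.2, 0.7, -0.2]
gripper_width: 0.999
[[0.92, 0.378, 0.106, 543.744], [0.392, -0.885, -0.249, 283.138], [-0.0, 0.271, -0.963, 262.007], [0.0, 0.0, 0.0, 1.0]]
t 2.7 p [571.2 219.7 119.1] R x-yaw 23.0 f [0.1 0.3 0.6] w 0.996 q [-0.03  0.68 -0.57  1.7   0.44  0.89 -0.38]
[-0.12, 0.52, 5.9, -0.5, -0.1, 0.3]
[[497.  273.    5. ]
 [581.2 308.1   5. ]
 [649.4 147.9   5. ]
 [564.9 111.5   5. ]]
[[547.2 250.7  29. ]
 [563.7 258.2  29. ]
 [594.8 178.8  29. ]
 [581.  172.4  29. ]] [571.65304721 215.00885476  29.        ]
```

View pics/w2.png

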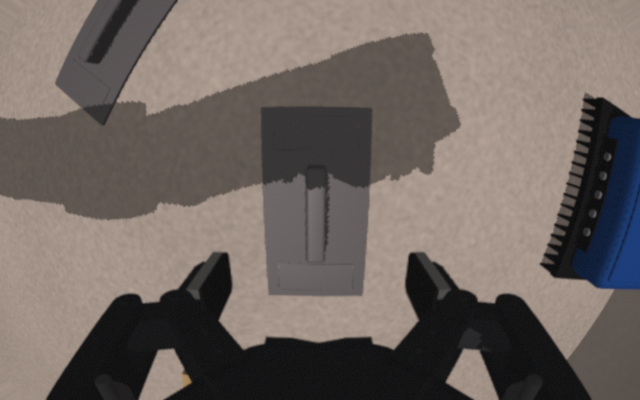

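```bash
python3 - <<'E'
from h import *
f=np.load("pics/w2.npz")
c=fray(f["K"],f["T"],[(262,107),(372,107),(363,296),(269,294)],5);b=fray(f["K"],f["T"],[(306,166),(327,166),(324,262),(306,262)],29)
for q in(c,b):
    a=(q[0]+q[1])/2-(q[2]+q[3])/2;print(q.mean(0).round(1),np.linalg.norm(a),np.degrees(np.arctan2(a[1],a[0]))-90,[np.linalg.norm(q[0]-q[1]),np.linalg.norm(q[2]-q[3])])
E
python3 plan.py 572 214 7 22.7 4
```

```text
[572.8 210.8   5. ] 176.02417042388828 22.735737018751408 [np.float64(90.80331917559177), np.float64(92.19253185869762)]
[571.9 211.9  29. ] 80.49571953713684 22.107871239786704 [np.float64(15.958037380737444), np.float64(15.062181376602007)]
t 2.7 p [571.2 219.7 119.1] R x-yaw 23.0 f [0.1 0.3 0.6] w 0.996 q [-0.03  0.68 -0.57  1.7   0.44  0.89 -0.38]
[-0.04, 0.16, 2.8, -0.1, -0.0, 0.1]
[-0.04, 0.16, 2.8, -0.1, -0.0, 0.1]
[-0.04, 0.15, 2.8, -0.1, -0.0, 0.1]
[-0.04, 0.15, 2.8, -0.1, -0.0, 0.1]
```

```bash
python3 -m inch '[[-0.1,0.3,3,-0.2,0,0.1],[-0.1,0.3,3,-0.2,0,0.1],[0,0.1,2.8,-0.1,0,0.1],[0,0.1,1.5,0,0,0],[0,0,0.2,0,0,0]]'; python3 plan.py 572 212 8 22.7 1
```

```text
clock: 3.32
tool_pos: [577.1, 216.0, 16.9]
orientation: [-3.076, -0.62, -0.019]
ft_force: [0.1, 0.3, 0.4]
gripper_width: 1.003
t 3.33 p [577.1 216.   16.9] R x-yaw 22.8 f [0.1 0.3 0.4] w 1.003 q [-0.09  0.82 -0.48  1.73  0.54  0.72 -0.46]
[-0.63, 0.17, 0.88, -0.1, -0.7, 0.1]
```

```bash
python3 -m inch '[[-0.4,0.2,0.3,0,-0.4,0],[-0.2,0.1,0.3,0,-0.3,0],[-0.1,0,0.2,0,0,0],[0,0,0,0,0,0],[0,0,0,0,0,0]]'; python3 plan.py 572 212 8 22.7 1
```

```text
clock: 3.95
tool_pos: [573.5, 211.2, 11.4]
orientation: [-3.077, -0.62, -0.006]
ft_force: [0.5, 0.5, 0.6]
gripper_width: 0.996
t 3.95 p [573.5 211.2  11.4] R x-yaw 22.8 f [0.5 0.5 0.6] w 0.996 q [-0.09  0.83 -0.48  1.74  0.54  0.71 -0.46]
[-0.11, -0.13, 0.34, -0.1, -0.2, 0.1]
```

```bash
python3 -m inch '[[-0.1,-0.1,0.3,0,-0.2,0],[0,0,0,0,0,0],[0,0,0,0,0,0],[0,0,0,0,0,0],[0,0,0,0,0,0]]' 0 70;  python3 -m inch '[[0,0,0,0,0,0],[0,0,0,0,0,0],[0,0,0,0,0,0],[0,0,0,0,0,0],[0,0,0,0,0,0]]'; python3 plan.py 572 212 60 22.7 1
```

```text
clock: 4.58
tool_pos: [572.3, 212.1, 8.6]
orientation: [-3.078, -0.621, -0.001]
ft_force: [-0.1, 0.4, -0.7]
gripper_width: 0.17
clock: 5.2
tool_pos: [572.2, 212.0, 8.5]
orientation: [-3.078, -0.621, -0.001]
ft_force: [0.3, -0.2, 1.1]
gripper_width: 0.171
t 5.2 p [572.2 212.    8.5] R x-yaw 22.8 f [ 0.3 -0.2  1.1] w 0.171 q [-0.09  0.83 -0.48  1.73  0.55  0.71 -0.46]
[-0.02, -0.02, -5.15, -0.1, -0.0, 0.1]
```

```bash
python3 -m inch '[[0,0,-1,0,0,0],[0,0,-2.5,0,0,0],[0,0,-3,0,0,0],[0,0,-3.5,0,0,0],[0,0,-3,0,0,0]]'
python3 - <<'E'
from h import *
for n in("top","scene"):
    f=np.load(f"pics/{n}.npz");p,d,K,T=[f[k] for k in("p","d","K","T")]
    W=cloud(K,T,d);hsv=cv2.cvtColor(p,cv2.COLOR_RGB2HSV)
    near=(abs(W[...,0]-598)<130)&(abs(W[...,1]+153)<160)
    wood=near&(hsv[...,1]>80)&(hsv[...,0]<30)&(hsv[...,0]>8)&(W[...,2]<25)
    wood=cv2.morphologyEx(wood.astype(np.uint8),cv2.MORPH_OPEN,np.ones((2,2)))
    vv,uu=np.where(wood);print(n,"board",cv2.minAreaRect(cast(K,T,np.c_[uu,vv],12)[:,:2].astype(np.float32)))
    m=near&(W[...,2]>72)&(W[...,2]<100)&(d>0);P=W[m];print(" z>72",len(P),cv2.minAreaRect(P[:,:2].astype(np.float32)),P[:,2].max())
    for a in (10.6,11.4):
        c,s=np.cos(np.radians(a)),np.sin(np.radians(a));q=(P[:,:2]-[598,-153])@np.array([[c,-s],[s,c]])
        print("  box-frame extents",a,np.percentile(q,[1,99],axis=0).round(1).tolist())
    hi=near&(W[...,2]>84)&(W[...,2]<97);k,l,st,ce=cv2.connectedComponentsWithStats(hi.astype(np.uint8))
    for i in range(1,k):
        if st[i,4]>4: print("  hi",st[i,4],((W[l==i].mean(0)[:2]-[598,-153])@np.array([[c,-s],[s,c]])).round(1),p[l==i].mean(0).round())
E
python3 plan.py 598 -153 150 11 10
```

```text
clock: 5.82
tool_pos: [570.3, 210.9, 141.7]
orientation: [-3.079, -0.622, 0.007]
ft_force: [0.4, 0.9, -1.0]
gripper_width: 0.169
top board ((595.889404296875, -155.7986297607422), (150.3623504638672, 251.3621368408203), 11.480961799621582)
 z>72 442 ((597.970703125, -153.330078125), (115.82171630859375, 207.69175720214844), 11.42369270324707) 96.5830126261551
  box-frame extents 10.6 [[-57.2, -102.2], [56.8, 102.2]]
  box-frame extents 11.4 [[-57.3, -102.2], [56.6, 102.2]]
  hi 11 [ 55.4 -57.9] [23. 21. 16.]
  hi 10 [55.4 57.9] [45. 36. 25.]
  hi 56 [ -0.2 -95.4] [83. 78. 74.]
  hi 44 [-0.1 96.4] [88. 83. 80.]
  hi 6 [-55.3 -53.5] [28. 24. 20.]
  hi 9 [-55.7  59. ] [76. 61. 41.]
scene board ((609.5062866210938, -156.10183715820312), (152.68759155273438, 249.59092712402344), 11.039125442504883)
 z>72 253 ((601.6248779296875, -158.73553466796875), (117.94400024414062, 207.2967987060547), 10.398181915283203) 95.44185646629376
  box-frame extents 10.6 [[-56.0, -109.2], [59.9, 95.1]]
  box-frame extents 11.4 [[-55.4, -109.1], [60.4, 95.1]]
  hi 7 [-53.7  50.2] [56. 52. 48.]
  hi 29 [ 2.8 89.1] [66. 63. 62.]
  hi 11 [-52.8 -63.9] [49. 45. 42.]
  hi 6 [57.1 52.1] [9. 7. 7.]
  hi 32 [   1.  -102.7] [50. 48. 48.]
  hi 5 [ 56.9 -64.7] [11. 10. 10.]
t 5.83 p [570.3 210.9 141.7] R x-yaw 22.8 f [ 0.4  0.9 -1. ] w 0.169 q [-0.02  0.65 -0.58  1.69  0.42  0.93 -0.36]
[-1.16, 3.46, -0.08, -0.0, 0.0, 1.2]
[-1.09, 3.48, -0.08, -0.0, 0.0, 1.2]
[-1.01, 3.51, -0.08, -0.0, 0.0, 1.2]
[-0.94, 3.53, -0.08, -0.0, 0.0, 1.2]
[-0.87, 3.54, -0.08, -0.0, 0.0, 1.2]
[-0.79, 3.56, -0.08, -0.0, 0.0, 1.2]
[-0.72, 3.58, -0.08, -0.0, 0.0, 1.2]
[-0.65, 3.59, -0.08, -0.0, 0.0, 1.2]
[-0.57, 3.6, -0.08, -0.0, 0.0, 1.2]
[-0.5, 3.62, -0.08, -0.0, 0.0, 1.2]
```

Top and scene disagree on the box's y by about 6 mm. I'll stop beside the box with the plate in hand, so one wrist picture shows both.

```bash
python3 plan.py 445 -135 220 11 10
```

```text
t 5.83 p [570.3 210.9 141.7] R x-yaw 22.8 f [ 0.4  0.9 -1. ] w 0.169 q [-0.02  0.65 -0.58  1.69  0.42  0.93 -0.36]
[-2.5, 2.7, -0.78, -0.0, 0.0, 1.2]
[-2.44, 2.75, -0.78, -0.0, 0.0, 1.2]
[-2.39, 2.8, -0.78, -0.0, 0.0, 1.2]
[-2.33, 2.85, -0.78, -0.0, 0.0, 1.2]
[-2.27, 2.9, -0.78, -0.0, 0.0, 1.2]
[-2.21, 2.94, -0.78, -0.0, 0.0, 1.2]
[-2.15, 2.99, -0.78, -0.0, 0.0, 1.2]
[-2.08, 3.03, -0.78, -0.0, 0.0, 1.2]
[-2.02, 3.08, -0.78, -0.0, 0.0, 1.2]
[-1.96, 3.12, -0.78, -0.0, 0.0, 1.2]
```

```bash
python3 -m inch '[[-1,1,-0.8,0,0,0.6],[-2.5,2.7,-0.8,0,0,1.2],[-2.4,2.8,-0.8,0,0,1.2],[-2.4,2.8,-0.8,0,0,1.2],[-2.3,2.9,-0.8,0,0,1.2]]'; python3 -m inch '[[-2.2,2.9,-0.8,0,0,1.2],[-2.1,3,-0.8,0,0,1.2],[-2.1,3,-0.8,0,0,1.2],[-2,3.1,-0.8,0,0,1.2],[-2,3.1,-0.8,0,0,1.2]]';python3 -m inch '[[-1,1.5,0,0,0,0.6],[0,0,0,0,0,0],[0,0,0,0,0,0],[0,0,0,0,0,0],[0,0,0,0,0,0]]'; python3 look.py w3; python3 plan.py 598 -156 150 11 1
```

```text
clock: 6.45
tool_pos: [509.8, 53.9, 182.4]
orientation: [-3.105, -0.472, 0.009]
ft_force: [0.2, -0.8, -0.5]
gripper_width: 0.171
clock: 7.08
tool_pos: [437.7, -129.0, 220.3]
orientation: [3.126, 0.292, -0.024]
ft_force: [0.9, -0.8, -1.5]
gripper_width: 0.17
clock: 7.7
tool_pos: [428.5, -145.2, 218.6]
orientation: [3.13, 0.274, -0.028]
ft_force: [0.1, -0.5, -0.4]
gripper_width: 0.17
[[0.984, 0.173, 0.032, 418.975], [0.175, -0.945, -0.277, -75.161], [-0.018, 0.278, -0.96, 361.738], [0.0, 0.0, 0.0, 1.0]]
t 7.75 p [ 428.5 -145.2  218.7] R x-yaw 10.0 f [-0.1 -0.  -1.6] w 0.165 q [ 0.71  0.27 -0.56  2.01  0.19  0.92  0.22]
[16.62, 4.02, 6.57, -0.1, 1.0, -1.0]
```

View pics/w3.png

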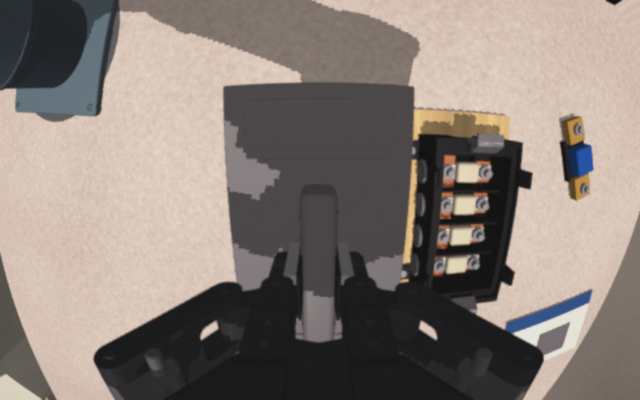

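The wrist picture shows the box with its clips at (487,143) and (462,303) and outer lugs at (524,180) and (508,274). The held plate has far corners (224,87) and (413,87). I'll measure both from this view's depth.

```bash
cat > box.py <<'E'
import sys
from plan import *
f=np.load(f"pics/{sys.argv[1]}.npz");p,d,K,T=[f[k] for k in("p","d","K","T")]
v,u=np.mgrid[:400,:640]
o=cv2.fisheye.undistortPoints(np.stack([u,v],-1).reshape(-1,1,2).astype(float),K,np.zeros(4)).reshape(400,640,2)
W=np.concatenate([o*d[...,None],d[...,None]],-1)@T[:3,:3].T+T[:3,3]
a=11.2;c,s=np.cos(np.radians(a)),np.sin(np.radians(a));B=np.array([[c,-s],[s,c]])
ok=(d>0)&(abs(W[...,0]-598)<130)&(abs(W[...,1]+153)<160)
m=ok&(W[...,2]>82)&(W[...,2]<98)&(u>415)
k,l,st,ce=cv2.connectedComponentsWithStats(m.astype(np.uint8))
for i in range(1,k):
    if st[i,4]>8:
        P=W[l==i];q=(P[:,:2]-[598,-153])@B
        print("hi",st[i,4],ce[i].round(),"box-frame lo/hi",np.percentile(q,[3,97],axis=0).round(1).tolist(),"z",np.percentile(P[:,2],95).round(1))
m=ok&(W[...,2]>70)&(W[...,2]<98)&(u>415);P=W[m];q=(P[:,:2]-[598,-153])@B
print("all extents",np.percentile(q,[0.5,99.5],axis=0).round(1).tolist(),"bench z",np.median(W[30:60,500:600,2]),np.median(W[330:350,540:560,2]))
# plate far edge
cr=fray(K,T,[(224,87),(413,87)],215);print("plate far corners z215",cr.round(1),"mid",cr.mean(0).round(1),"depth z",W[95,300].round(1),W[95,400].round(1),W[95,240].round(1))
Rt=Rdown(10.0);print("mid in tool",(cr.mean(0)-[428.5,-145.2,215])@Rt, "edge yaw",np.degrees(np.arctan2(*(cr[1]-cr[0])[[1,0]])))
E
python3 box.py w3
```

```text
hi 492 [488. 142.] box-frame lo/hi [[-15.6, 82.3], [13.4, 99.1]] z 92.9
hi 130 [435. 179.] box-frame lo/hi [[-59.1, 45.0], [-52.3, 62.4]] z 91.0
hi 154 [527. 180.] box-frame lo/hi [[50.2, 45.6], [57.5, 62.2]] z 90.8
hi 128 [509. 277.] box-frame lo/hi [[50.1, -70.9], [57.8, -53.3]] z 90.6
hi 54 [425. 281.] box-frame lo/hi [[-58.5, -60.3], [-51.5, -53.0]] z 91.0
hi 163 [469. 305.] box-frame lo/hi [[-8.3, -100.8], [14.8, -90.1]] z 92.5
all extents [[-58.9, -100.4], [56.8, 98.8]] bench z 0.2657214030770376 5.002093031252173
plate far corners z215 [[369.  -68.3 215. ]
 [458.2 -52.6 215. ]] mid [413.6 -60.5 215. ] depth z [406.2 -67.3 214.6] [452.3 -58.2 216.4] [377.9 -71.4 215.7]
mid in tool [ 1.96690946e-02 -8.60208390e+01  0.00000000e+00] edge yaw 9.97658218755629
```

```bash
python3 plan.py 597.5 -155.2 150 11.2 5
```

```text
t 7.75 p [ 428.5 -145.2  218.7] R x-yaw 10.0 f [-0.1 -0.  -1.6] w 0.165 q [ 0.71  0.27 -0.56  2.01  0.19  0.92  0.22]
[3.32, 0.79, 1.31, -0.0, 0.2, -0.2]
[3.31, 0.8, 1.33, -0.0, 0.2, -0.2]
[3.3, 0.81, 1.34, -0.0, 0.2, -0.2]
[3.29, 0.83, 1.35, -0.0, 0.2, -0.2]
[3.28, 0.84, 1.36, -0.0, 0.2, -0.2]
```

```bash
python3 -m inch '[[2.5,0.6,0.8,0,0.2,-0.2],[3.5,0.8,1.3,0,0.2,-0.3],[3.5,0.8,1.3,0,0.2,-0.2],[3.3,0.8,1.4,0,0.2,-0.2],[1.9,0.6,1,0,0.2,-0.2]]';python3 -m inch '[[0,0,0,0,0,0],[0,0,0,0,0,0],[0,0,0,0,0,0],[0,0,0,0,0,0],[0,0,0,0,0,0]]'; python3 plan.py 597.5 -155.2 110 11.2 4
```

```text
clock: 8.38
tool_pos: [584.0, -152.5, 157.6]
orientation: [-3.126, -0.308, -0.002]
ft_force: [-1.2, -0.2, -0.1]
gripper_width: 0.168
clock: 9.0
tool_pos: [583.0, -151.6, 157.7]
orientation: [-3.125, -0.309, -0.0]
ft_force: [-0.7, -0.3, -1.1]
gripper_width: 0.166
t 9.0 p [ 583.  -151.6  157.7] R x-yaw 11.3 f [-0.7 -0.3 -1.1] w 0.166 q [ 0.54  0.59 -0.49  1.71  0.34  0.93  0.11]
[0.34, 0.16, 1.19, -0.0, -0.0, 0.0]
[0.34, 0.16, 1.19, -0.0, -0.0, 0.0]
[0.34, 0.16, 1.19, -0.0, -0.0, 0.0]
[0.34, 0.16, 1.19, -0.0, -0.0, 0.0]
```

```bash
python3 -m inch '[[0.5,0.2,1,0,0,0],[0.5,0.2,1,0,0,0],[0.4,0.2,1,0,0,0],[0,0,0.8,0,0,0],[0,0,0,0,0,0]]'; python3 look.py w4; python3 plan.py 597.5 -155.2 105 11.2 1
```

```text
clock: 9.62
tool_pos: [598.5, -155.1, 116.1]
orientation: [-3.125, -0.309, 0.002]
ft_force: [0.1, -0.1, -1.9]
gripper_width: 0.172
[[0.98, 0.189, 0.053, 585.071], [0.197, -0.942, -0.273, -85.733], [-0.001, 0.278, -0.96, 259.176], [0.0, 0.0, 0.0, 1.0]]
t 9.68 p [ 598.8 -155.1  116.5] R x-yaw 11.3 f [ 0.4 -0.1 -0.6] w 0.175 q [ 0.51  0.67 -0.47  1.69  0.37  0.87  0.09]
[-0.13, -0.01, 1.15, -0.1, 0.0, 0.1]
```

View pics/w4.png

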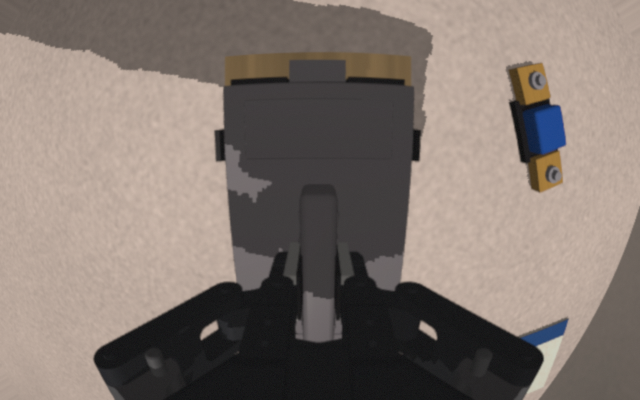

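Plate and box look aligned: lugs at columns 216 and 420, plate edges at 225 and 413, and the clip (290-345) centred on the far end. I'll lower gently.

```bash
python3 -m inch '[[-0.1,0,0.6,0,0,0],[0,0,0.6,0,0,0],[0,0,0.5,0,0,0],[0,0,0.3,0,0,0],[0,0,0,0,0,0]]'; python3 plan.py 597.5 -155.2 78 11.2 1
```

```text
clock: 10.3
tool_pos: [597.9, -155.4, 95.8]
orientation: [-3.126, -0.309, -0.001]
ft_force: [-0.7, 0.4, -1.0]
gripper_width: 0.169
t 10.3 p [ 597.9 -155.4   95.8] R x-yaw 11.3 f [-0.7  0.4 -1. ] w 0.169 q [ 0.5   0.7  -0.45  1.7   0.39  0.84  0.07]
[-0.04, -0.03, 1.78, -0.0, -0.0, 0.1]
```

```bash
python3 -m inch '[[0,0,0.3,0,0,0],[0,0,0.3,0,0,0],[0,0,0.3,0,0,0],[0,0,0.3,0,0,0],[0,0,0.3,0,0,0]]'; python3 plan.py 597.5 -155.2 78 11.2 1
```

```text
clock: 10.92
tool_pos: [600.9, -156.4, 84.1]
orientation: [3.124, 0.308, 0.009]
ft_force: [-4.0, 0.1, 4.0]
gripper_width: 0.168
t 10.93 p [ 600.9 -156.4   84.1] R x-yaw 11.3 f [-4.   0.1  4. ] w 0.168 q [ 0.5   0.71 -0.45  1.7   0.4   0.81  0.06]
[-0.31, -0.18, 0.61, 0.2, -0.3, 0.1]
```

```bash
python3 -m inch '[[-0.2,-0.1,0.3,0.1,-0.2,0],[-0.2,-0.1,0.3,0.1,-0.1,0],[-0.1,0,0.4,0,0,0],[-0.1,0,0.4,0,0,0],[0,0,0.3,0,0,0]]'; python3 plan.py 597.5 -155.2 78 11.2 1
```

```text
clock: 11.55
tool_pos: [597.7, -154.6, 78.4]
orientation: [3.123, 0.307, 0.007]
ft_force: [-10.0, -0.3, 24.4]
gripper_width: 0.169
t 11.55 p [ 597.7 -154.6   78.4] R x-yaw 11.2 f [-10.   -0.3  24.4] w 0.169 q [ 0.49  0.72 -0.44  1.71  0.41  0.8   0.06]
[-0.03, 0.05, 0.04, 0.2, -0.2, 0.0]
```

```bash
python3 -m inch '[[-0.1,0,0.4,0.2,-0.2,0],[0,0,0.4,0,0,0],[0,0,0.2,0,0,0],[0,0,0,0,0,0],[0,0,-0.1,0,0,0]]'; python3 look.py w5; python3 plan.py 597.5 -155.2 78 11.2 1
python3 - <<'E'
import cv2
a=cv2.imread("pics/w5.png")[20:240,180:460];cv2.imwrite("pics/w5c.png",cv2.resize(a,None,fx=2.5,fy=2.5))
E
```

```text
clock: 12.18
tool_pos: [597.1, -154.7, 79.3]
orientation: [3.122, 0.307, 0.0]
ft_force: [0.7, -0.8, -1.8]
gripper_width: 0.168
[[0.981, 0.188, 0.055, 583.467], [0.196, -0.94, -0.279, -84.494], [-0.001, 0.284, -0.959, 222.022], [0.0, 0.0, 0.0, 1.0]]
t 12.22 p [ 597.1 -154.7   79.3] R x-yaw 11.2 f [ 1.1 -0.8 -2. ] w 0.169 q [ 0.49  0.72 -0.44  1.71  0.4   0.81  0.06]
[0.03, 0.06, 0.13, 0.3, 0.0, 0.0]
```

View pics/w5c.png

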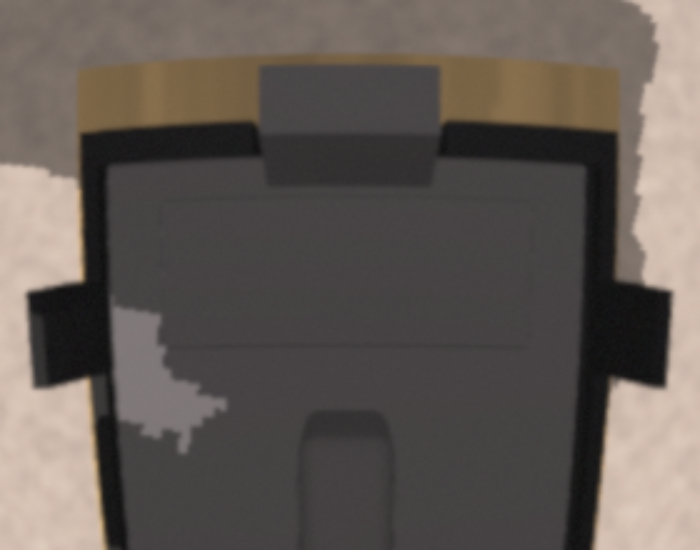

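The +y clip sits over the plate end, with the rim visible evenly all round. I'll release, rise and check both ends.

```bash
python3 -m inch '[[0,0,0,0,0,0],[0,0,0,0,0,0],[0,0,0,0,0,0],[0,0,0,0,0,0],[0,0,0,0,0,0]]' 0.6; python3 -m inch '[[0,0,-0.5,0,0,0],[0,0,-2,0,0,0],[0,0,-4,0,0,0],[0,0,-5,0,0,0],[0,0,-5,0,0,0]]'; python3 -m inch '[[-2,-2,-2,0,0,0],[-4,-4,0,0,0,0],[-4,-5,0,0,0,0],[-3,-5,0,0,0,0],[0,0,0,0,0,0]]'; python3 plan.py 500 -100 240 11.2 1
```

```text
clock: 12.85
tool_pos: [596.3, -154.4, 78.1]
orientation: [3.123, 0.306, -0.003]
ft_force: [0.2, -0.1, -0.4]
gripper_width: 0.604
clock: 13.48
tool_pos: [594.7, -153.2, 248.8]
orientation: [3.125, 0.308, -0.009]
ft_force: [0.4, -1.2, -0.2]
gripper_width: 0.6
clock: 14.1
tool_pos: [436.2, -17.6, 280.4]
orientation: [3.116, 0.309, 0.02]
ft_force: [0.7, -0.3, 0.0]
gripper_width: 0.598
t 14.1 p [436.2 -17.6 280.4] R x-yaw 11.3 f [ 0.7 -0.3  0. ] w 0.598 q [ 0.54  0.15 -0.66  1.99  0.12  1.02  0.02]
[4.59, 9.29, 4.2, 0.6, -0.7, 0.1]
```

Run:
```python
from h import *
i=ctrl.camera_info("wrist");p,d=ctrl.camera("wrist");K,T=i["intrinsics"],i["pose"]
v,u=np.mgrid[:400,:640]
o=cv2.fisheye.undistortPoints(np.stack([u,v],-1).reshape(-1,1,2).astype(float),K,np.zeros(4)).reshape(400,640,2)
W=np.concatenate([o*d[...,None],d[...,None]],-1)@T[:3,:3].T+T[:3,3]
i=ctrl.camera_info("top");pt,dt=ctrl.camera("top");Wt=cloud(i["intrinsics"],i["pose"],dt)
a=np.radians(11.2);c,s=np.cos(a),np.sin(a);B=np.array([[c,-s],[s,c]])
for n,W,dd,ctr in(("wrist",W,d,[597.9,-157.2]),("top",Wt,dt,[598,-153])):
    q=(W[...,:2]-ctr)@B
    m=(dd>0)&(abs(q[...,0])<40)&(abs(q[...,0])>14)&(abs(q[...,1])<80)&(W[...,2]>50)
    A=np.c_[q[m],np.ones(m.sum())];w=W[m][:,2];k=np.linalg.lstsq(A,w,rcond=None)[0]
    print(n,m.sum(),"plate z, slopes",k[2].round(1),k[:2].round(4),"std",np.std(w-A@k).round(2))
    for sg in(1,-1):
        e=(dd>0)&(abs(q[...,0])<40)&(q[...,1]*sg>60)&(q[...,1]*sg<80)&(W[...,2]>50);print("  end",sg,e.sum(),np.median(W[e][:,2]).round(1))
    h=(dd>0)&(W[...,2]>93)&(W[...,2]<104)&(abs(q[...,0])<30)&(abs(q[...,1])<60);b=q[h];print("  bar",h.sum(),cv2.minAreaRect(b.astype(np.float32)),np.median(W[h][:,2]))
a1=cv2.resize(p[100:400,240:640,::-1],(800,600));a2=cv2.resize(pt[150:245,345:460,::-1],(484,400),interpolation=cv2.INTER_CUBIC)
a1=cv2.resize(a1,(400,300));out=np.zeros((400,800,3),np.uint8);out[:300,:316]=a1[:,84:];out[:,316:]=a2;cv2.imwrite("pics/end.png",out);cv2.imwrite("pics/wend.png",p[:,:,::-1])
```

```text
wrist 979 plate z, slopes 75.2 [-0.0024  0.0111] std 0.74
  end 1 715 76.1
  end -1 0 nan
  bar 38 ((1.814652919769287, 40.393550872802734), (6.291452407836914, 13.567733764648438), 63.40869903564453) 97.43324975935144
top 839 plate z, slopes 74.4 [-0.0024  0.001 ] std 2.48
  end 1 161 74.7
  end -1 158 74.9
  bar 129 ((-1.103501319885254, 1.6208763122558594), (79.74406433105469, 15.983620643615723), 89.24568939208984) 97.83261440009142
  return _methods._mean(a, axis=axis, dtype=dtype,
  ret = ret.dtype.type(ret / rcount)
```

View pics/end.png

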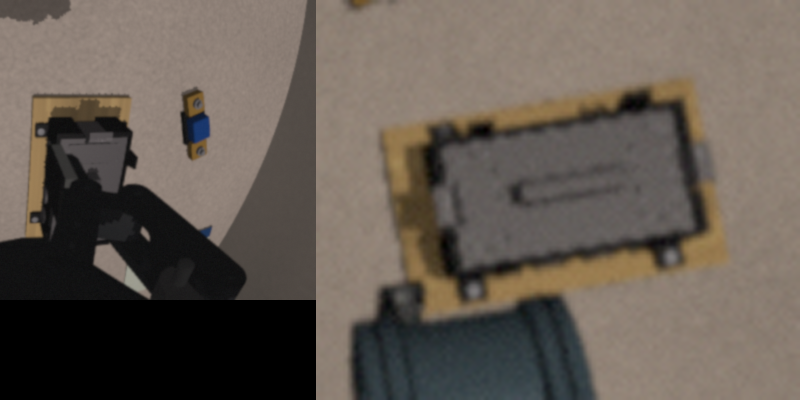

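The top view shows the plate level at z = 74.4-74.9 at both ends, against 75 nominal. It is centred within about 2 mm with its bar aligned, both clips are over its ends, and the robot is clear. I'm handing it in.

```bash
python3 -c "
from rig import ctrl
print(ctrl.finish_job(), ctrl.read_state()['clock'])"
```

```text
the job is handed in; nothing more can be done
the job is handed in; nothing more can be done
```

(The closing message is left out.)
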